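# Hang the washed beaker on the draining rack

### The job

Hang the washed beaker, which stands upside down on the dark mat, on the one long sloping peg of the draining rack: mouth over the peg and pushed fully home, so that the peg's tip reaches the beaker's bottom, then let go and leave it hanging there. Leave the small black-capped vial that stands near the mat where it is.

Things in the scene. Friction and masses are not known exactly. Their poses are not given: they have to be found in the camera images.
- beaker_center (a point): Centre (half-way up, on the axis) of the clear empty beaker: a plain cylinder without handle, 53 mm across, 66 mm tall, wall about 2 mm, bottom 3 mm thick, about 55 g. It starts upside down on a dark rubber mat 160 mm square, 4 mm thick. This point's z runs along its axis from the closed bottom to the open mouth, so it points down at the start.
- beaker_mouth (a point): Centre of the beaker's open mouth, in the plane of the rim, 33 mm from its centre; the opening is about 48 mm across. Axes as beaker_center.
- beaker_floor (a point): Centre of the inside face of the beaker's closed bottom, 30 mm from its centre on the side away from the mouth. Axes as beaker_center.
- peg_tip (a point): End face, on the axis, of the rack's long peg: a fixed round white rod 28 mm across (end bevelled to 18 mm), 100 mm long, its tip about 152 mm above the worktop. It leans 35 degrees from vertical: from its root in the board it points up and along this point's -x, i.e. along (-sin 35, 0, cos 35) in this point's frame (z vertical, yaw that of the rack).
- rack: The fixed draining rack: a grey drip tray 130 mm (x) by 280 mm (y) with a grey board 270 mm by 110 mm above it, sloping down towards its -x side, which faces half towards the robot and half to the robot's right. Three white pegs stand at right angles to the board in a row along y, 90 mm apart: one long, in any of the three places, and two stubs only 35 mm long. Origin: centre of its underside; z up.
- peg_low (a point): Point on the axis of the long peg, 60 mm back from its tip towards the board (the board's face is 40 mm farther on). Axes as peg_tip. Behind the rack, from about x = 0.77, stands a tall grey equipment case: keep the wrist and forearm clear of it.
- vial_center (a point): Bystander, loose: half-way up a small vial with black cap, 28 mm across and 62 mm tall, standing upright (z up).
Things that resemble listed ones, but are neither listed nor needed, are in the scene too. Of the things that look like the part that bears beaker_center, the smallest one is meant.

How it is judged (in metres and radians):
At the end, for the whole second after the job is handed in: The beaker hangs at rest on the long peg with the peg inside it: the peg's tip is within 12 mm of the inside of the bottom (measured along the beaker's axis) and within 28 mm of that face's centre, and the point 60 mm down the peg is within 28 mm of the centre of the mouth (z of peg_tip in the frame of beaker_center below -0.018 m and distance between peg_tip and beaker_floor below 0.028 m and distance between peg_low and beaker_mouth below 0.028 m and linear speed of beaker below 0.02 m/s and angular speed of beaker below 0.3 rad/s); the robot touches nothing.
It fails at once if the black-capped vial is moved more than 25 mm (distance of vial_center from where it was at the start of the episode above 0.025 m).
It also fails if it takes over 42 s, if anything falls off the work surface, if the arm or the gripper's body presses on something with over 40 N, if the wrist force passes 120 N, or if a joint passes its speed limit or range.

### The arm

A 6-joint arm with a two-finger parallel gripper is mounted at the origin on a cart in front of the work surface, level with it; the furniture and walls round the work are solid. World frame = base frame: x ahead of the robot, y to its left, z up, the work surface at z = 0. Lengths are in mm, angles in rad, forces in N, time in s.
With the tool pointing down it reaches from about 275 to 1000 mm from the base axis. Payload 8.4 kg.
Tool frame: the origin (TCP) lies at the very end of the fingers, on their centre line; the grasp point (between the pads) lies 19 mm behind it (r.pinch_z is the distance from the TCP to the grasp point, in mm); z points along the fingers, y is the line along which they close (so a half turn about z gives the same grasp; the last joint's range is limited). The gripper opens to 85 mm and grips with 20 to 120 N. Pads are 22 mm wide; open, the fingers measure 114 mm over their backs; the gripper's body (76 mm by 85 mm) begins 54 mm behind the grasp point. The pads swing forward as they close: fully open they stand 13 mm farther back than shut.
Start: joints at [1.194, 0.353, 1.633, -0, 1.155, -0.002], TCP at [228.803, 581.616, 231.281] pointing down, gripper open.
Joint ranges: [-2.63, 2.63], [-0.92, 2.1], [0.06, 2.66], [-1.3, 4.44], [0, 2.69], [-3.02, 3.02]. Speed limits (rad/s): [2.22, 2.22, 2.79, 3.14, 3.14, 3.14].

### API

Orientations are given as [roll, pitch, yaw] about the fixed x, y, z axes, in that order (R = Rz(yaw) Ry(pitch) Rx(roll)).
In Python, from rig import r gives the robot as it stands.
- The arm moves only by the tool carry_out, never from a script. Its argument "series" is a list of rows, each a list of 7 numbers: the turn, a rotation vector about the tool's x, y, z as a fraction of full scale, then the shift along the tool's x, y, z as a fraction of full scale, then the gripper command: -1 is fully open, 1 is shut, values between are in proportion. A call has 1 to 8 rows; each row is the pose to reach, as a shift and turn from the pose commanded when the call began, along the tool's axes at that moment, turning the shorter way round; what a row does not reach only later rows make up. Full scale, the value 1, is 0.25 m for a shift and pi rad for a turn. A row lasts 1/8 s, in which the tool goes at most 62.5 mm and 10.7 degrees, less where a joint would pass 70% of its speed; a pose out of reach is approached as far as the arm can. A call with a number of a shift or a turn outside -1 to 1 is refused whole. A call with a gripper value outside its range is refused whole. The fingers move at their own pace and stop on an object; "force" is the grip in N (left out, the last holds). Time passes only in rows, so rows that repeat a pose let the fingers close. It gives the time, the measured TCP pose, the force, the opening and the grip force at its end, in the units of the state.
- r.sense(): the state, without advancing time (a new reading comes with each control period).
- r.grab_frame(name): name is "scene" or "top" or "wrist"; returns the picture (384x512x3 uint8, red, green, blue); there is no depth.
- r.get_calibration(name): a dict with "K" (3x3 intrinsics, pixels), "pose" (4x4, takes a point from camera to world coordinates). Camera axes: x right, y up, looking along -z (the intrinsics and any distortion apply to the point x, -y, -z); pixel columns grow to the right and rows downward; lengths in mm; the calibration is good to about 2 mm. A picture is of the moment at which its call begins: read the wrist's pose just before it. get_calibration takes no time and is no camera call; for the wrist camera it gives the pose at the moment of the call.
- r.sign_off(): hands the job in; it is judged then, once.
Trained networks look in the newest picture that a camera, given by its name, has taken for a name from the list of things; names that differ only in an ending like _2 or _b are one class to them, and where a whole thing is asked for, a point or a joint stands for the part that bears it (a point fixed in the world has none). Each returns a list of dicts, best first, with "score" (0 to 1); they miss things now and then, are a little off and sometimes report something else, mostly with a low value. They report only what shows in the picture. A call takes as long as a camera call. They do not tell look-alikes from the thing itself.
- r.silhouettes(camera, label): "region" (384x512 bool, what is visible of it) and "position" ([row, column] in pixels, amid what is visible of it).
The state is a dict: "clock": time; "qpos": joint angles; "qvel": joint speeds; "joint_efforts": joint torques, N m; "eef_pos": TCP position; "tcp_rot": TCP orientation; "contact_force": force on the tool from outside, world axes, zero at the start; "wrist_torque": the same for the moment, N m; "opening": opening from 0.0 (shut) to 1.0 (fully open); "grasp_force": force on a finger pad.
Only numpy, scipy, OpenCV 4.12 (cv2) and the standard library are available. Lean on these libraries where they do the work, as an engineer would, in place of code of your own. Each camera call takes 0.05 s, during which the arm holds its last target. There are 200 camera calls.

## Working session

There is one attempt and no reset: what is moved stays moved. The work goes in short steps, Python scripts to look and compute and a tool call to move; the robot and the scene stay as the last step left them, time stands still between calls to the robot, and variables do not carry over. Pictures are saved under pics/ and viewed, at most 10 in all, crops included, and the job is handed in when it is done.

Besides the shell and the picture viewer there is one more tool, called after "Emit:" as a command line: name --pt "numbers of a row" for each row, then --argument value for the rest. carry_out: Moves the arm, as the interface text tells. Its arguments: {"type":"object","properties":{"series":{"type":"array"},"force":{"type":"number"}},"required":["series"]}

```bash
ls; mkdir -p pics; cat > h.py <<'E'
import numpy as np, cv2
from rig import r
from scipy.spatial.transform import Rotation as R
def ray(cam,px):
    c=r.get_calibration(cam);K=np.array(c['K']);P=np.array(c['pose'])
    d=np.linalg.inv(K)@[px[1],px[0],1.]; d=P[:3,:3]@[d[0],-d[1],-d[2]]
    return P[:3,3],d/np.linalg.norm(d)
def atz(cam,px,z):
    o,d=ray(cam,px); return o+d*(z-o[2])/d[2]
def proj(cam,p):
    c=r.get_calibration(cam);K=np.array(c['K']);P=np.array(c['pose'])
    q=P[:3,:3].T@(np.array(p)-P[:3,3]); u=K@[q[0],-q[1],-q[2]]; return u[:2]/u[2]
def tri(rs):
    A=sum(np.eye(3)-np.outer(d,d) for o,d in rs);b=sum((np.eye(3)-np.outer(d,d))@o for o,d in rs)
    return np.linalg.solve(A,b)
E
python3 - <<'E'
from h import *
print(r.sense(), r.get_calibration('scene'))
ims=[]
for c in ['scene','top']:
    im=r.grab_frame(c);cv2.imwrite(f'pics/{c}.png',im[:,:,::-1]);ims.append(im)
    for l in ['beaker_center','rack','vial_center','peg_tip']:
        try:
            for s in r.silhouettes(c,l)[:5]:
                x=np.argwhere(s['region']);print(c,l,round(s['score'],2),np.round(s['position']),len(x),x.min(0),x.max(0))
        except Exception as e: print(c,l,e)
v=np.hstack(ims)[:,:,::-1]
E
```

```text
pics
{'clock': 0.0, 'qpos': array([ 1.19361501e+00,  3.53679546e-01,  1.63415676e+00, -2.56362465e-05,
        1.15519122e+00, -2.41948315e-03]), 'qvel': array([ 5.35010759e-04,  1.42880648e-04,  7.03726341e-06,  4.86718499e-04,
       -2.46478533e-03,  3.04742757e-04]), 'joint_efforts': array([ 2.83428571e-04, -6.05250764e+01, -3.42080390e+01, -9.12657060e-05,
        9.21855593e-03,  6.83594749e-05]), 'eef_pos': array([228.62063936, 581.16003154, 230.53238969]), 'tcp_rot': array([-3.14015772e+00,  1.99672815e-05,  2.76684120e+00]), 'contact_force': array([ 0.36285227,  0.55000809, -0.79718903]), 'wrist_torque': array([-0.0852547 ,  0.00147923,  0.01956137]), 'grasp_force': 0.0, 'opening': 0.9985585734599495} {'K': array([[406.31389481,   0.        , 258.46203525],
       [  0.        , 406.31389481, 187.56813074],
       [  0.        ,   0.        ,   1.        ]]), 'pose': array([[ 8.77692907e-01,  1.63386773e-01, -4.50510735e-01,
        -5.05551398e+01],
       [-4.78799319e-01,  3.38521285e-01, -8.10033673e-01,
        -9.44214099e+02],
       [ 2.01586855e-02,  9.26665043e-01,
[... 218 characters left out ...]
200. 188.] 633 [182 177] [215 197]
scene beaker_center 0.57 [200. 248.] 303 [189 240] [211 254]
scene rack 0.86 [243. 316.] 4345 [212 265] [265 367]
scene rack 0.68 [226. 347.] 293 [211 341] [236 358]
scene vial_center 0.59 [217. 201.] 162 [205 198] [225 206]
scene peg_tip 0.71 [226. 353.] 309 [211 341] [236 359]
top beaker_center 0.9 [177. 198.] 343 [166 188] [186 209]
top beaker_center 0.67 [246. 167.] 798 [232 149] [259 183]
top beaker_center 0.66 [176. 144.] 851 [162 122] [192 157]
top rack 0.76 [160. 318.] 4270 [107 278] [218 363]
top rack 0.37 [133. 355.] 360 [125 340] [140 373]
top vial_center 0.45 [241. 209.] 86 [238 204] [247 215]
top peg_tip 0.62 [134. 356.] 376 [125 340] [141 373]
```

View pics/scene.png

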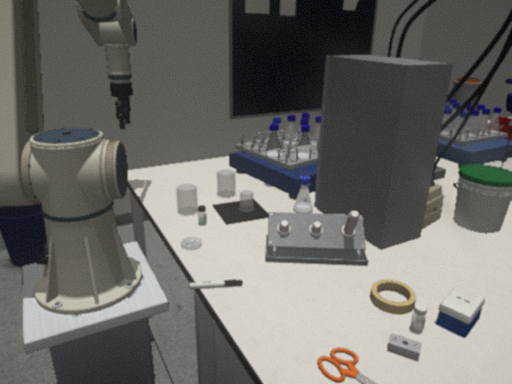

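View pics/top.png

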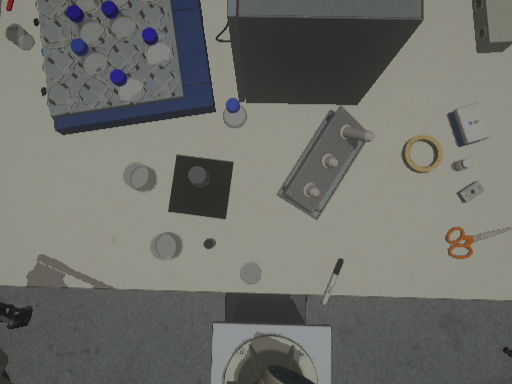

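The top view shows three clear beakers at (col,row) (198,177), (140,176) and (167,246). The first is on the mat and smallest, so it's the target. The vial is at (209,243). The long peg is at the rack's far end, with its root near (345,130) and its tip near (370,136). In the scene view the beaker is at (248,200) and the peg tip at (353,213).

```bash
cat >> h.py <<'E'
from scipy.optimize import minimize
def hull(cam,circs):
    pts=[]
    for c,n,rad in circs:
        n=n/np.linalg.norm(n);a=np.cross(n,[.3,.9,.1]);a/=np.linalg.norm(a);b=np.cross(n,a)
        pts+=[proj(cam,c+rad*(np.cos(t)*a+np.sin(t)*b)) for t in np.linspace(0,6.28,25)]
    h=cv2.convexHull(np.float32(pts)); m=np.zeros((384*4,512*4),np.uint8)
    cv2.fillPoly(m,[np.int32(np.round(h*4+1.5))],1)
    return cv2.resize(m.astype(np.float32),(512,384),interpolation=cv2.INTER_AREA)
def fit(masks,circf,x0,step):
    f=lambda x: sum(1-np.minimum(m,h).sum()/np.maximum(m,h).sum() for m,h in ((m,hull(c,circf(x))) for c,m in masks.items()))
    s=np.vstack([x0]+[np.array(x0)+np.eye(len(x0))[i]*step[i] for i in range(len(x0))])
    q=minimize(f,x0,method='Nelder-Mead',options=dict(initial_simplex=s,xatol=.01,fatol=1e-4,maxiter=300));return q.x,q.fun
Z=np.array([0,0,1.])
def beak(x): return [(np.array([x[0],x[1],4]),Z,26.5),(np.array([x[0],x[1],70]),Z,26.5)]
def pegd(y): return np.array([-np.sin(np.radians(35))*np.cos(y),-np.sin(np.radians(35))*np.sin(y),np.cos(np.radians(35))])
def peg(x):
    d=pegd(x[2]);t=np.array([x[0],x[1],152])
    return [(t,d,9),(t-5*d,d,14),(t-100*d,d,14)]
E
python3 - <<'E'
from h import *
bm={};pm={};near={'scene':(200,248),'top':(177,198)}
for c in ['scene','top']:
    r.grab_frame(c)
    s=min(r.silhouettes(c,'beaker_center'),key=lambda s:np.hypot(*(np.array(s['position'])-near[c])))
    bm[c]=s['region'].astype(np.float32)
    pm[c]=r.silhouettes(c,'peg_tip')[0]['region'].astype(np.float32)
b0=atz('top',near['top'],40)[:2];print('b0',b0)
for ms in (bm,{'top':bm['top']},{'scene':bm['scene']}):print('beaker',fit(ms,beak,b0,[15,15]))
p0=atz('top',(136,370),152)[:2];print('p0',p0,'scene tip',atz('scene',(213,353),152))
for ms in (pm,{'top':pm['top']},{'scene':pm['scene']}):
  print('peg',fit(ms,peg,[*p0,1.0],[15,15,.2]))
a=[atz('top',p,60)[:2] for p in [(190,312),(161,330)]];print('stubs',a)
print('vial',atz('top',(243,209),60))
E
```

```text
b0 [538.65921223 209.79134281]Traceback (most recent call last):
  File "<stdin>", line 9, in <module>
  File "h.py", line 28, in fit
    q=minimize(f,x0,method='Nelder-Mead',options=dict(initial_simplex=s,xatol=.01,fatol=1e-4,maxiter=300));return q.x,q.fun
    res = _minimize_neldermead(fun, x0, args, callback, bounds=bounds,
                               **options)
    fxr = func(xr)
    fx = function(np.copy(x), *(wrapper_args + args))
  File "h.py", line 26, in <lambda>
    f=lambda x: sum(1-np.minimum(m,h).sum()/np.maximum(m,h).sum() for m,h in ((m,hull(c,circf(x))) for c,m in masks.items()))
                ~~~^^^^^^^^^^^^^^^^^^^^^^^^^^^^^^^^^^^^^^^^^^^^^^^^^^^^^^^^^^^^^^^^^^^^^^^^^^^^^^^^^^^^^^^^^^^^^^^^^^^^^^^^^^
  File "h.py", line 26, in <genexpr>
    f=lambda x: sum(1-np.minimum(m,h).sum()/np.maximum(m,h).sum() for m,h in ((m,hull(c,circf(x))) for c,m in masks.items()))
                                                                             ^^^^^^^^^^^^^^^^^^^^^^^^^^^^^^^^^^^^^^^^^^^^^^^
  File "h.py", line 26, in <genexpr>
    f=lambda x: sum(1-np.minimum(m,h).sum()/np.maximum(m,h).sum() for m,h in ((m,hull(c,circf(x))) for c,m in masks.items()))
                                                                                 ~~~~^^^^^^^^^^^^
  File "h.py", line 21, in hull
    pts+=[proj(cam,c+rad*(np.cos(t)*a+np.sin(t)*b)) for t in np.linspace(0,6.28,25)]
          ~~~~^^^^^^^^^^^^^^^^^^^^^^^^^^^^^^^^^^^^^
  File "h.py", line 11, in proj
    c=r.get_calibration(cam);K=np.array(c['K']);P=np.array(c['pose'])
ValueError: time passes only in moves, steps and waits
```

```bash
sed -i 's/r\.get_calibration(cam)/cal(cam)/; 3a import functools\n@functools.lru_cache\ndef cal(cam): return r.get_calibration(cam)' h.py
cat > m.py <<'E'
from h import *
bm={};pm={};near={'scene':(200,248),'top':(177,198)}
for c in ['scene','top']:
    r.grab_frame(c)
    s=min(r.silhouettes(c,'beaker_center'),key=lambda s:np.hypot(*(np.array(s['position'])-near[c])))
    bm[c]=s['region'].astype(np.float32)
    pm[c]=r.silhouettes(c,'peg_tip')[0]['region'].astype(np.float32)
b0=atz('top',near['top'],40)[:2];print('b0',b0)
for ms in (bm,{'top':bm['top']},{'scene':bm['scene']}):print('beaker',fit(ms,beak,b0,[15,15]))
p0=atz('top',(136,370),152)[:2];print('p0',p0,'scene tip',atz('scene',(213,353),152))
for ms in (pm,{'top':pm['top']},{'scene':pm['scene']}):
  print('peg',fit(ms,peg,[*p0,1.0],[15,15,.2]))
a=[atz('top',p,60)[:2] for p in [(190,312),(161,330)]];print('stubs',a)
print('vial',atz('top',(243,209),60), r.sense()['clock'])
E
python3 m.py
```

```text
b0 [538.65921223 209.79134281]
beaker (array([541.85955379, 206.90311142]), np.float64(0.26069915294647217))
beaker (array([541.70932527, 208.7399637 ]), np.float64(0.1050366759300232))
beaker (array([540.15358174, 200.01030643]), np.float64(0.08921533823013306))
p0 [ 636.13987233 -221.93156462] scene tip [ 629.10898566 -229.80965003  152.        ]
peg (array([ 636.29303514, -227.97479274,    1.06743576]), np.float64(0.4801633358001709))
peg (array([ 636.11135655, -221.94331374,    1.00374548]), np.float64(0.13183170557022095))
peg (array([ 626.91878432, -237.52081735,    1.0388453 ]), np.float64(0.113689124584198))
stubs [array([509.22334733, -93.45054396]), array([ 587.08411983, -139.67466183])]
vial [364.06704304 172.03917185  60.        ] 1.1
```

```bash
cat > plan.py <<'E'
from h import *
def plan(p,rot,cmd=None,cr=None):
    s=r.sense(); p0=np.array(s['eef_pos']) if cmd is None else np.array(cmd)
    R0=R.from_euler('xyz',s['tcp_rot'] if cr is None else cr)
    rv=(R0.inv()*(rot if isinstance(rot,R) else R.from_euler('xyz',rot))).as_rotvec()/np.pi
    t=R0.inv().apply(np.array(p)-p0)/250
    print('turn',rv.round(4),'shift',t.round(4),'rows',np.linalg.norm(t)*4, np.degrees(np.linalg.norm(rv)*np.pi)/10.7)
E
python3 - <<'E'
from plan import *
c=cal('wrist');print(c.keys());s=r.sense()
P=np.array(c['pose']);R0=R.from_euler('xyz',s['tcp_rot']).as_matrix()
print('K',c['K'],'cam in tool',R0.T@(P[:3,3]-s['eef_pos']),(R0.T@P[:3,:3]).round(3))
plan([541,206,210],[np.pi,0,1.57])
plan([385,394,220],[np.pi,0,2.17])
E
```

```text
dict_keys(['K', 'pose'])
K [[321.98761487   0.         254.54552387]
 [  0.         321.98761487 193.56005591]
 [  0.           0.           1.        ]] cam in tool [  80.81078094   -0.58494576 -142.05790607] [[-0.001  0.948  0.318]
 [ 1.     0.001 -0.   ]
 [-0.001  0.318 -0.948]]
turn [-0.    -0.     0.381] shift [-1.7122 -0.941   0.0851] rows 7.822451986372843 6.408516037119199
turn [-0.   -0.    0.19] shift [-0.8562 -0.4696  0.0451] rows 3.910490465925076 3.1956685911817178
```

Emit:
carry_out --pt "0 0 0.19 -0.856 -0.47 0.045 -1" --pt "0 0 0.19 -0.856 -0.47 0.045 -1" --pt "0 0 0.19 -0.856 -0.47 0.045 -1" --pt "0 0 0.19 -0.856 -0.47 0.045 -1" --pt "0 0 0.19 -0.856 -0.47 0.045 -1"

```text
clock: 1.72
eef_pos: [386.9, 391.1, 220.0]
tcp_rot: [-3.141, 0.001, 2.165]
contact_force: [-0.2, 0.9, -0.4]
opening: 1.001
grasp_force: 0.0
```

```bash
python3 - <<'E'
from plan import *
print(r.sense()['eef_pos'],r.sense()['tcp_rot'])
plan([541,206,205],[np.pi,0,1.57])
E
```

```text
[386.93736308 391.09572764 220.00234479] [-3.14140521e+00  7.73519463e-04  2.16530452e+00]
turn [0.     0.0003 0.1895] shift [-0.9585  0.0958  0.0607] rows 3.860637703475508 3.1877067353921955
```

Emit:
carry_out --pt "0 0 0.19 -0.958 0.096 0.061 -1" --pt "0 0 0.19 -0.958 0.096 0.061 -1" --pt "0 0 0.19 -0.958 0.096 0.061 -1" --pt "0 0 0.19 -0.958 0.096 0.061 -1" --pt "0 0 0.19 -0.958 0.096 0.061 -1" --pt "0 0 0.19 -0.958 0.096 0.061 -1"

```text
clock: 2.48
eef_pos: [539.4, 210.4, 204.7]
tcp_rot: [-3.141, -0.0, 1.573]
contact_force: [-0.7, -1.1, 0.6]
opening: 1.0
grasp_force: 0.0
```

```bash
python3 - <<'E'
from plan import *
s=r.sense();cal('wrist');im=r.grab_frame('wrist')[:,:,::-1].copy()
print(s['eef_pos'],s['tcp_rot'],s['qpos'].round(2))
for q in r.silhouettes('wrist','beaker_center')[:3]:
    m=q['region'];x=np.argwhere(m);print(q['score'],q['position'],x.min(0),x.max(0))
    f=fit({'wrist':m.astype(np.float32)},beak,[541,206],[15,15]);print(f)
    if f[1]<.4:
        h=hull('wrist',beak(f[0]));cs,_=cv2.findContours((h>.5).astype(np.uint8),0,2);cv2.drawContours(im,cs,-1,(0,255,0),1)
        cs,_=cv2.findContours(m.astype(np.uint8),0,2);cv2.drawContours(im,cs,-1,(0,0,255),1)
cv2.imwrite('pics/w1.png',im)
E
```

```text
[539.44744681 210.37497102 204.6888869 ] [-3.14108408e+00 -3.76557738e-04  1.57318972e+00] [0.37 0.31 1.76 0.   1.07 0.37]
0.96 [95.8, 49.3] [46  0] [142 110]
(array([541., 206.]), np.float64(1.0))
0.76 [19.2, 251.2] [  0 202] [ 51 292]
(array([541., 206.]), np.float64(1.0))
```

View pics/w1.png

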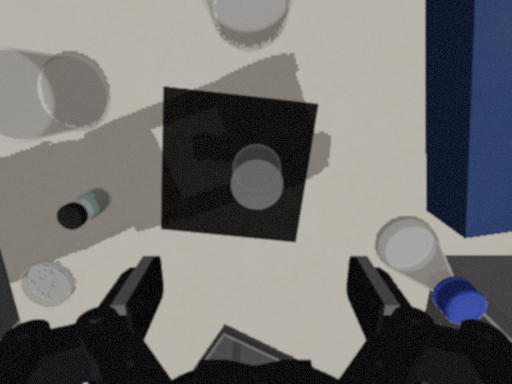

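The wrist view shows the target beaker on the mat. Its raised closed end is centred at about (257,184), and its rim end at about (257,169). The networks miss it against the dark mat, so I'll use these pixels.

```bash
python3 - <<'E'
from plan import *
print(atz('wrist',(184,257),70),atz('wrist',(169,257),4))
im=cv2.imread('pics/w1.png')
for p,c in (([541,206],(0,255,0)),([*atz('wrist',(184,257),70)[:2]],(0,0,255))):
    h=hull('wrist',beak(p));x=np.argwhere(h>.5);print(p,x.min(0),x.max(0))
    cs,_=cv2.findContours((h>.5).astype(np.uint8),0,2);cv2.drawContours(im,cs,-1,c,1)
cv2.imwrite('pics/w1c.png',cv2.resize(im[80:250,150:330],None,fx=3,fy=3,interpolation=2))
E
```

```text
[542.00791368 208.19867087  70.        ] [542.52006187 205.42277886   4.        ]
[541, 206] [145 227] [213 285]
[np.float64(542.0079136827133), np.float64(208.19867087411458)] [143 228] [211 286]
```

View pics/w1c.png

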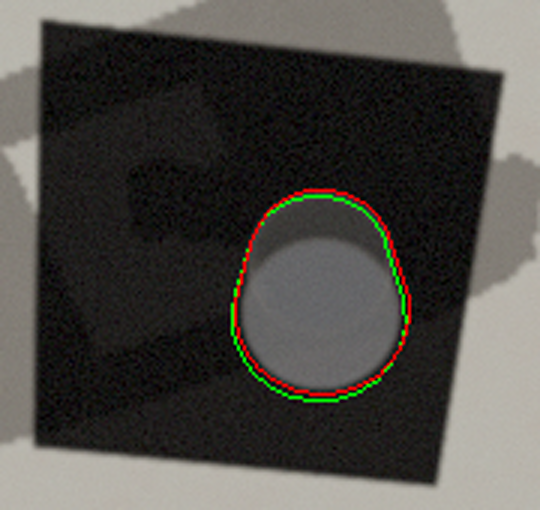

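The refined beaker position is (542, 208), which matches the outline.

Emit:
carry_out --pt "0 0 0 0 0 0.2 -1" --pt "0 0 0 0 0 0.4 -1" --pt "0 0 0 0 0 0.4 -1" --pt "0 0 0 0 0 0.4 -1"

```text
clock: 3.08
eef_pos: [540.4, 210.8, 106.4]
tcp_rot: [3.14, -0.001, 1.574]
contact_force: [0.2, 0.6, -0.3]
opening: 0.999
grasp_force: 0.0
```

```bash
python3 - <<'E'
from plan import *
print(r.sense()['eef_pos'])
plan([542,208,29],[np.pi,0,1.57])
E
```

```text
[540.37207831 210.78095305 106.37908716]
turn [ 0.0004 -0.0002  0.0013] shift [-0.0113  0.006   0.3095] rows 1.2391384834704329 0.024078962489325013
```

Emit:
carry_out --pt "0 0 0 -0.011 0.006 0.15 -1" --pt "0 0 0 -0.011 0.006 0.3 -1" --pt "0 0 0 -0.011 0.006 0.31 -1" --pt "0 0 0 -0.011 0.006 0.31 1" --pt "0 0 0 -0.011 0.006 0.31 1" --pt "0 0 0 -0.011 0.006 0.31 1" --pt "0 0 0 -0.011 0.006 0.31 1" --pt "0 0 0 -0.011 0.006 0.31 1" --force 30

```text
clock: 4.08
eef_pos: [542.9, 207.5, 29.5]
tcp_rot: [3.138, -0.001, 1.573]
contact_force: [-0.5, -0.7, 8.0]
opening: 0.57
grasp_force: 29.8
```

Emit:
carry_out --pt "0 0 0 0 0 0 1" --pt "0 0 0 0 0 0 1" --pt "0 0 0 0 0 0 1"

```text
clock: 4.45
eef_pos: [542.9, 207.6, 29.5]
tcp_rot: [3.138, -0.001, 1.573]
contact_force: [-0.2, -0.6, 7.5]
opening: 0.562
grasp_force: 29.8
```

```bash
cat >> plan.py <<'E'
def pegrot(yaw,base=1.4):
    d=pegd(yaw); n=np.cross([0,0,-1],-d); n=n/np.linalg.norm(n)*np.radians(35)
    return R.from_rotvec(n)*R.from_euler('xyz',[np.pi,0,base])
E
python3 - <<'E'
from plan import *
tip=np.array([634,-225,152]);d=pegd(1.03);print(d,tip+65*d)
plan([542,207,260],[np.pi,0,1.57])
plan([580,0,270],[np.pi,0,1.49],cmd=[542,207,260],cr=[np.pi,0,1.57])
rot=pegrot(1.03);print(rot.as_euler('xyz'))
plan(tip+75*d,rot,cmd=[580,0,270],cr=[np.pi,0,1.49])
E
```

```text
[-0.29528796 -0.4917265   0.81915204] [ 614.8062827  -256.96222244  205.24488288]
turn [ 0.0011 -0.0004  0.001 ] shift [-1.10e-03 -5.00e-04 -9.22e-01] rows 3.687813565987658 0.025169794519621688
turn [-0.     -0.      0.0255] shift [-0.8279  0.1527 -0.04  ] rows 3.371143426198299 0.4283796599108962
[ 2.893599   -0.56422488  1.47221844]
turn [-0.0784  0.178   0.0278] shift [-1.0338  0.2115  0.2263] rows 4.316886157697868 3.305239725644627
```

Emit:
carry_out --pt "0 0 0 0 0 -0.1 1" --pt "0 0 0 0 0 -0.35 1" --pt "0 0 0 0 0 -0.6 1" --pt "0 0 0 0 0 -0.85 1" --pt "0 0 0 0 0 -0.92 1" --pt "0 0 0 0 0 -0.92 1"

```text
clock: 5.2
eef_pos: [541.8, 207.1, 258.9]
tcp_rot: [3.139, -0.001, 1.573]
contact_force: [-0.7, 0.1, -1.2]
opening: 0.567
grasp_force: 32.1
```

Emit:
carry_out --pt "0 0 0.01 -0.2 0.04 0 1" --pt "0 0 0.02 -0.44 0.08 -0.02 1" --pt "0 0 0.025 -0.68 0.12 -0.04 1" --pt "0 0 0.025 -0.9 0.15 -0.04 1" --pt "0 0 0.025 -0.95 0.15 -0.04 1" --pt "0 0 0.025 -0.95 0.15 -0.04 1"

```text
clock: 5.95
eef_pos: [578.3, -30.8, 265.4]
tcp_rot: [-3.138, -0.0, 1.493]
contact_force: [-0.1, 0.1, -1.3]
opening: 0.569
grasp_force: 32.0
```

```bash
python3 - <<'E'
from plan import *
s=r.sense();print(s['eef_pos'],s['tcp_rot'],s['qpos'].round(2),s['grasp_force'],s['opening'])
tip=np.array([634,-225,152]);d=pegd(1.03)
plan(tip+85*d,pegrot(1.03))
E
```

```text
[578.33871999 -30.75998945 265.43114307] [-3.13845589e+00 -3.23565210e-04  1.49278126e+00] [-0.06  0.25  1.69  0.    1.2   0.02] 32.04988864428287 0.5693681630681041
turn [-0.0796  0.1778  0.0283] shift [-0.9318  0.196   0.1743] rows 3.8720693987545105 3.3125668177629684
```

Emit:
carry_out --pt "-0.01 0.02 0.005 -0.2 0.04 0.01 1" --pt "-0.03 0.065 0.01 -0.44 0.09 0.04 1" --pt "-0.055 0.12 0.02 -0.68 0.14 0.1 1" --pt "-0.079 0.17 0.028 -0.88 0.19 0.16 1" --pt "-0.08 0.178 0.028 -0.932 0.196 0.174 1" --pt "-0.08 0.178 0.028 -0.932 0.196 0.174 1" --pt "-0.08 0.178 0.028 -0.932 0.196 0.174 1"

```text
clock: 6.82
eef_pos: [611.2, -263.9, 224.4]
tcp_rot: [2.889, -0.564, 1.48]
contact_force: [0.8, 0.9, 0.2]
opening: 0.567
grasp_force: 32.1
```

```bash
cat > look.py <<'E'
from plan import *
import sys
s=r.sense();cal('wrist');im=r.grab_frame('wrist')[:,:,::-1].copy()
print(s['eef_pos'],s['tcp_rot'],s['qpos'].round(2),s['grasp_force'],s['contact_force'])
for l in ('peg_tip','beaker_center'):
  for q in r.silhouettes('wrist',l)[:2]:
    m=q['region'].astype(np.uint8);x=np.argwhere(m);print(l,q['score'],q['position'],x.min(0),x.max(0))
    cs,_=cv2.findContours(m,0,2);cv2.drawContours(im,cs,-1,(0,0,255) if l[0]=='p' else (255,0,0),1)
h=hull('wrist',peg([634,-225,1.03]))
cs,_=cv2.findContours((h>.5).astype(np.uint8),0,2);cv2.drawContours(im,cs,-1,(0,255,0),1)
cv2.imwrite(f'pics/{sys.argv[1]}.png',im)
E
python3 look.py w2
```

```text
[ 611.15468116 -263.9106636   224.38055374] [ 2.88874276 -0.56366798  1.48020502] [-0.71  0.49  1.59  0.64  1.25 -0.81] 32.056156294349876 [0.77608199 0.87750128 0.19866526]
peg_tip 0.88 [176.0, 253.5] [157 235] [195 272]
beaker_center 0.92 [283.6, 256.8] [194 194] [358 316]
```

View pics/w2.png

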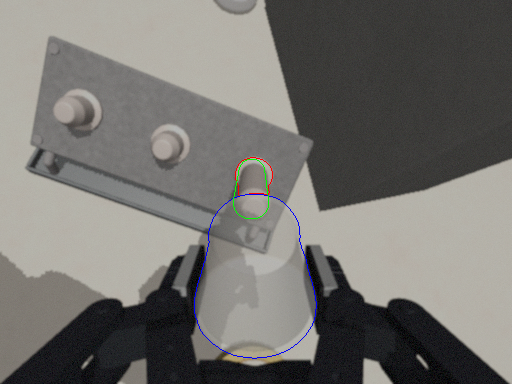

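The wrist view shows the peg's root near (254,172) and its tip near (253,207), seen through the mouth of the held beaker. The model outline fits closely, so I'll zoom in to check.

```bash
python3 - <<'E'
from plan import *
cal('wrist');im=r.grab_frame('wrist')[:,:,::-1].copy()
c=im[145:270,180:330]
g=cv2.resize(c,None,fx=5,fy=5,interpolation=2)
P=[634,-225,1.03];d=pegd(1.03);t=np.array([634,-225,152])
for k,rad in ((0,9),(5,14),(100,14)):
    a=np.cross(d,[0,0,1]);a/=np.linalg.norm(a);b=np.cross(d,a)
    q=[(proj('wrist',t-k*d+rad*(np.cos(u)*a+np.sin(u)*b))-[180,145]+.5)*5 for u in np.linspace(0,6.28,40)]
    cv2.polylines(g,[np.int32(q)],True,(0,255,0),1)
s=r.sense();T=R.from_euler('xyz',s['tcp_rot'])
q=[(proj('wrist',s['eef_pos']+T.apply([24*np.cos(u),24*np.sin(u),25]))-[180,145]+.5)*5 for u in np.linspace(0,6.28,40)]
cv2.polylines(g,[np.int32(q)],True,(255,0,0),1)
cv2.imwrite('pics/w3.png',np.clip(g*1.4,0,255))
E
```

```text
[ WARN:0@1.535] global loadsave.cpp:1063 imwrite_ Unsupported depth image for selected encoder is fallbacked to CV_8U.
```

View pics/w3.png

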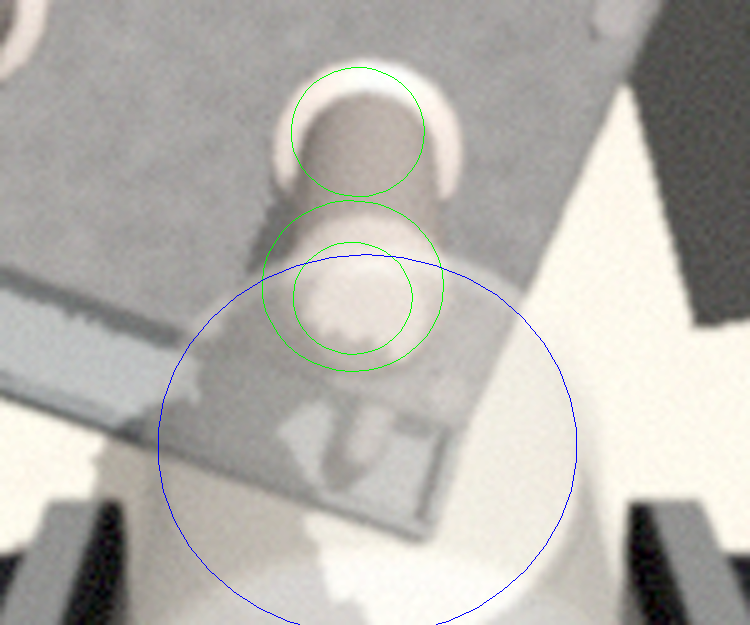

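```bash
python3 - <<'E'
from plan import *
print('tri',tri([ray('top',(136,370)),ray('scene',(213,353)),ray('wrist',(203,252))]))
out=[]
raw=r.grab_frame('wrist')[:,:,::-1].copy()
clahe=cv2.createCLAHE(4,(4,4))
w=cv2.merge([clahe.apply(cv2.GaussianBlur(ch,(3,3),0)) for ch in cv2.split(raw)])
def panel(im,cam,x0,y0,W,k,model):
    g=cv2.resize(im[y0:y0+W*3//4,x0:x0+W],(400,300),interpolation=2);f=400/W
    if model:
      d=pegd(1.03);t=np.array([634,-225,152])
      a=np.cross(d,[0,0,1]);a/=np.linalg.norm(a);b=np.cross(d,a)
      for kk,rad in ((0,9),(5,14),(100,14),(100,20)):
        q=[(proj(cam,t-kk*d+rad*(np.cos(u)*a+np.sin(u)*b))-[x0,y0]+.5)*f for u in np.linspace(0,6.28,40)]
        cv2.polylines(g,[np.int32(q)],True,(0,255,0),1)
    return g
T=cv2.imread('pics/top.png');S=cv2.imread('pics/scene.png')
A=np.vstack([np.hstack([panel(T,'top',325,110,60,5,1),panel(S,'scene',320,200,60,5,1)]),np.hstack([panel(w,'wrist',205,145,100,4,1),panel(w,'wrist',205,145,100,4,0)])])
cv2.imwrite('pics/cmp.png',A)
E
```

```text
tri [ 636.66837244 -223.13625943  147.38614848]
```

View pics/cmp.png

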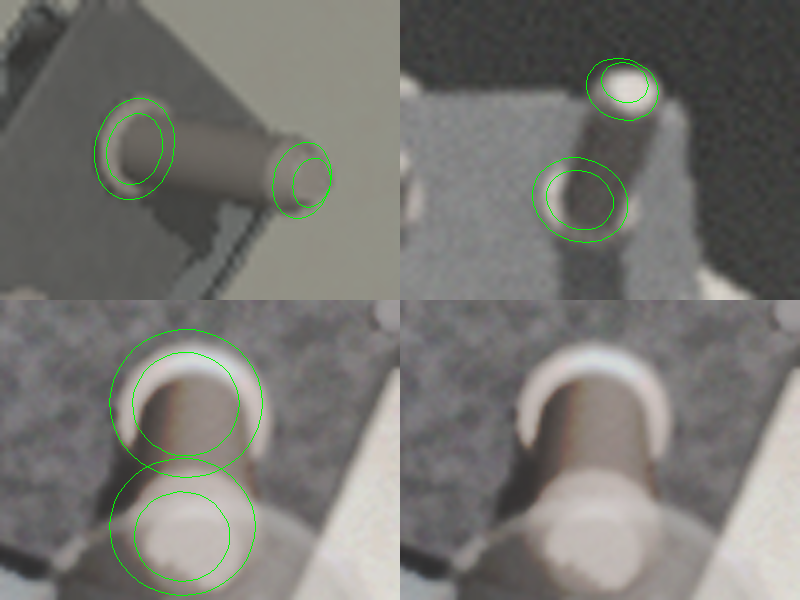

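The overlays agree to within about 3 mm, and the fit allows 10 mm radially. The tip is at about (636,-224.5,151). Next I'll align and advance along the peg.

```bash
python3 - <<'E'
from plan import *
s=r.sense();tip=np.array([636,-224.5,151]);d=pegd(1.03);print(s['eef_pos'],(s['eef_pos']-tip)@d)
for k in (60,30,-38): plan(tip+k*d,pegrot(1.03))
E
```

```text
[ 611.00295171 -264.97777657  224.76954925] 87.7137997970631
turn [ 0.0007 -0.0003  0.0022] shift [-0.0134 -0.003   0.1108] rows 0.4467391515626343 0.038468061858463846
turn [ 0.0007 -0.0003  0.0022] shift [-0.0135 -0.0032  0.2308] rows 0.9250188292255422 0.038468061858463846
turn [ 0.0007 -0.0003  0.0022] shift [-0.0137 -0.0038  0.5028] rows 2.012154936419247 0.038468061858463846
```

Emit:
carry_out --pt "0 0 0 -0.0135 -0.003 0.05 1" --pt "0 0 0 -0.0135 -0.003 0.1 1" --pt "0 0 0 -0.0135 -0.003 0.15 1" --pt "0 0 0 -0.0135 -0.003 0.2 1" --pt "0 0 0 -0.0135 -0.003 0.25 1" --pt "0 0 0 -0.0135 -0.003 0.3 1" --pt "0 0 0 -0.0135 -0.003 0.35 1" --pt "0 0 0 -0.0135 -0.003 0.35 1"

```text
clock: 8.07
eef_pos: [635.2, -225.3, 149.2]
tcp_rot: [2.89, -0.565, 1.477]
contact_force: [-0.1, -0.2, 0.5]
opening: 0.569
grasp_force: 32.1
```

```bash
python3 - <<'E'
from plan import *
s=r.sense();tip=np.array([636,-224.5,151]);d=pegd(1.03);print(s['eef_pos'],(s['eef_pos']-tip)@d,s['contact_force'],s['wrist_torque'])
plan(tip-38*d,pegrot(1.03))
im=r.grab_frame('wrist')[:,:,::-1]
S=r.grab_frame('scene')[:,:,::-1]
cv2.imwrite('pics/w4.png',np.hstack([cv2.resize(im[120:345,130:380],(400,360),interpolation=2),cv2.resize(S[150:258,290:410],(400,360),interpolation=2)]))
E
```

```text
[ 635.23866511 -225.28402038  149.17991126] -0.8805927935893385 [-0.07582371 -0.21169257  0.51883385] [-0.2899712   0.14220042 -0.04133272]
turn [ 0.0003 -0.0006  0.0012] shift [0.0065 0.0036 0.1485] rows 0.5947142080952854 0.02348065400099009
```

View pics/w4.png

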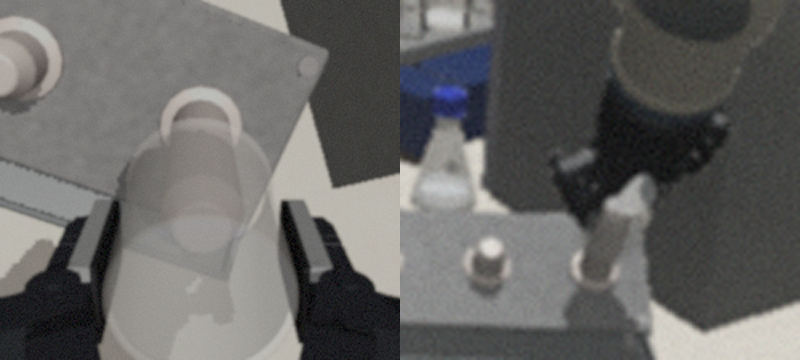

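The peg is inside the mouth and roughly centred, with no contact force. I'll keep advancing.

Emit:
carry_out --pt "0 0 0 0.004 0.003 0.04 1" --pt "0 0 0 0.005 0.003 0.08 1" --pt "0 0 0 0.005 0.003 0.11 1" --pt "0 0 0 0.005 0.003 0.13 1" --pt "0 0 0 0.005 0.003 0.13 1"

```text
clock: 8.8
eef_pos: [645.9, -208.9, 124.0]
tcp_rot: [2.889, -0.565, 1.477]
contact_force: [-0.2, -0.7, 0.1]
opening: 0.566
grasp_force: 32.1
```

Emit:
carry_out --pt "0 0 0 0 0 0.008 1" --pt "0 0 0 0 0 0.016 1" --pt "0 0 0 0 0 0.016 1"

```text
clock: 9.18
eef_pos: [647.1, -208.1, 122.3]
tcp_rot: [2.887, -0.564, 1.478]
contact_force: [-6.4, -4.1, 7.2]
opening: 0.564
grasp_force: 33.0
```

The tip is seated on the beaker's bottom: about 10 N, purely along the axis, and within 3 mm of the expected depth. Now release and back off.

Emit:
carry_out --pt "0 0 0 0 0 -0.004 0.2" --pt "0 0 0 0 0 -0.004 0" --pt "0 0 0 0 0 -0.004 -0.5" --pt "0 0 0 0 0 -0.004 -1" --pt "0 0 0 0 0 -0.004 -1" --pt "0 0 0 0 0 -0.004 -1" --pt "0 0 0 0 0 -0.004 -1" --pt "0 0 0 0 0 -0.004 -1"

```text
clock: 10.18
eef_pos: [646.9, -207.8, 122.0]
tcp_rot: [2.888, -0.564, 1.477]
contact_force: [0.5, -0.1, 0.2]
opening: 0.999
grasp_force: 0.0
```

Emit:
carry_out --pt "0 0 0 0 0 -0.05 -1" --pt "0 0 0 0 0 -0.1 -1" --pt "0 0 0 0 0 -0.2 -1" --pt "0 0 0 0 0 -0.3 -1" --pt "0 0 0 0 0 -0.4 -1" --pt "0 0 0 0 0 -0.5 -1" --pt "0 0 0 0 0 -0.5 -1" --pt "0 0 0 0 0 -0.5 -1"

```text
clock: 11.18
eef_pos: [609.4, -269.2, 224.0]
tcp_rot: [2.889, -0.564, 1.477]
contact_force: [-0.6, 0.2, 0.1]
opening: 0.999
grasp_force: 0.0
```

```bash
python3 - <<'E'
from plan import *
print(r.sense()['contact_force'],r.sense()['opening'])
im=r.grab_frame('wrist')[:,:,::-1];S=r.grab_frame('scene')[:,:,::-1]
cv2.imwrite('pics/w5.png',np.hstack([cv2.resize(im,(400,360),interpolation=2),cv2.resize(S[150:258,290:410],(400,360),interpolation=2)]))
E
```

```text
[-0.59277775  0.1594329   0.14702513] 0.9993682051163963
```

View pics/w5.png

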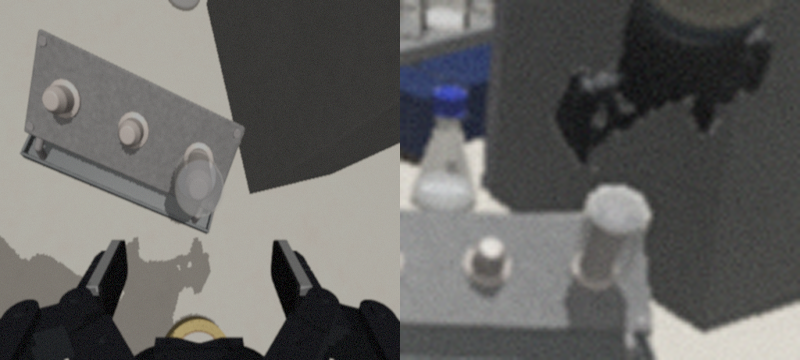

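The beaker hangs over the long peg, fully home, and the gripper is clear of it, so I'm handing the job in.

```bash
python3 -c "
from rig import r
print(r.sign_off())"
```

```text
the job is handed in; nothing more can be done
None
```

The beaker hangs on the long peg, pushed home until the peg's tip met its bottom and then released; the arm went nowhere near the vial, and I handed the job in at about 11 s, though the sign-off returned no verdict.

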